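# Draw the hooded slide bolt of a bar feeder with a hooked rod

### The arm

A 6-joint arm with a two-finger parallel gripper is mounted at the origin on a cart in front of the work surface, level with it; the furniture and walls round the work are solid. World frame = base frame: x ahead of the robot, y to its left, z up, the work surface at z = 0. Lengths are in m, angles in rad, forces in N, time in s.
With the tool pointing down it reaches from about 0.35 to 1 m from the base axis. Payload 7.1 kg.
Tool frame: the origin (TCP) lies between the finger pads; the fingertips stand 22 mm ahead of it and the grasp point (between the pads) lies 3 mm ahead of it; z points along the fingers, y is the line along which they close (so a half turn about z gives the same grasp; the last joint's range is limited). The gripper opens to 85 mm and grips with 20 to 120 N. Pads are 22 mm wide; open, the fingers measure 114 mm over their backs; the gripper's body (76 mm by 85 mm) begins 54 mm behind the grasp point. The pads swing forward as they close: fully open they stand 13 mm farther back than shut.
Start: joints at [-1.186, 0.423, 1.63, -0, 1.089, -0.019], TCP at [0.246, -0.575, 0.253] pointing down, gripper open.
Joint ranges: [-3, 3], [-0.9, 2.11], [0.09, 2.58], [-1.31, 4.45], [0.11, 2.69], [-2.54, 2.54]. Speed limits (rad/s): [2.39, 2.39, 3.01, 3.14, 3.14, 3.14].

### API

Orientations are given as a rotation vector (axis times angle).
In Python, from rig import manip gives the robot as it stands. The module is installed in compiled form; this text tells all that it offers. Calls block until the motion is done:
- manip.move_to(position, orientation): joint-space move of the TCP to a pose.
- manip.servo_line(position, orientation=None, rate=0.15): straight line of the TCP; orientation=None keeps the orientation; rate is the mean speed in m/s.
- manip.set_joints(angles): joint-space move.
- manip.command_gripper(opening, f_grip=None): finger opening in m; f_grip is the grip in N (None keeps the last); returns when the fingers have stopped.
- manip.hold(seconds).
- manip.solve_ik(position, orientation): joint angles nearest the present ones, or None.
- manip.camera(name): name is "scene" or "top"; returns a dict with "image" (420x560x3 uint8, red, green, blue), "fx", "fy", "cx", "cy" (pixels), "cam_to_world" (4x4, takes a point from camera to world coordinates). Camera axes: x right, y down, z forward; pixel columns grow to the right and rows downward; lengths in m; the calibration is good to about 2 mm. A picture is of the moment at which its call begins. There is no depth.
A pose or a line that the arm cannot do raises manip.IKError and nothing moves.
- manip.sign_off(): hands the job in; it is judged then, once.
Readings, each from a call of its own:
- manip.get_time(): time.
- manip.get_joint_positions(): joint angles.
- manip.get_joint_vel(): joint speeds.
- manip.get_tau(): joint torques, N m.
- manip.get_position(): TCP position.
- manip.get_ee_rot(): TCP orientation.
- manip.get_contact_force(): force on the tool from outside, world axes, zero at the start.
- manip.get_torque(): the same for the moment, N m.
- manip.get_width(): finger opening in m.
- manip.get_grip_force(): force on a finger pad.
Only numpy, scipy, OpenCV 4.12 (cv2) and the standard library are available. Lean on these libraries where they do the work, as an engineer would, in place of code of your own. Each camera call takes 0.05 s, during which the arm holds its last target. There are 200 camera calls.

### The job

The feeder's slide bolt sits deep under its hood where fingers cannot go: take the hooked rod from its rest, reach in, feel for a gap between the bolt's cross ribs without forcing it, and gently draw the bolt towards the mouth until the round bar above drops into the V-cradle below. Then lay the rod back in the two Vs of its rest as it was, hook hanging down. Keep the fingers off the feeder and leave the other things on the bench alone.

Things in the scene. Friction and masses are not known exactly. Their poses are not given: they have to be found in the camera images.
- feeder: Grey sheet-metal bar feeder with a hood, fixed, 210 x 134 x 139 mm. Origin on the bench under the middle of the hood's mouth; +x goes into the hood, away from the robot, y across, z up. Under the hood lies a steel slide bolt with cross ribs; behind the hood is a pocket with the round bar, and under that a V-cradle.
- hood_mouth (a point): Middle of the hood's mouth, at z 100 of the feeder. The tunnel behind it is 58 mm wide inside; roof underside at z 135, roof top at z 139 (feeder frame); at x 105 a cross wall hangs down to z 74. As the bolt is drawn its front end comes out of the mouth by up to 51 mm, below z 70.
- rib_zone (a point): Point at rib-top height (x 70, z 69 of the feeder). The bolt, 40 mm wide, top face z 55, has 4 flat ribs 8 mm long in x, 30 mm pitch (gaps 22 mm). Its start differs by up to 30 mm and is NOT measured: rib or gap may lie below. A tip lowered into a gap at x 60 to 80 has a rib on its mouth side. It slides along -x only, friction about 3 N; 25 to 55 mm frees the bar, a hard stop is 20 mm on.
- cradle (a point): Where the bar's centre lies once dropped into the V-cradle (x 152, z 28 of the feeder).
- round_bar: Plain aluminium bar, 26 mm diameter, 112 mm long, along its own y; origin at its centre. At first it lies on the rear of the slide bolt in a pocket behind the hood, centre at x 152, z 68 in the feeder's frame; once the bolt is drawn it drops to z 28.
- hook_rod: Hooked rod: round wooden handle 18 mm diameter from x -50 to 45, steel shaft 8 mm diameter from x 45 to 155, then a leg 8 mm diameter straight down (-z) to z -32. Origin on the axis at the grip, in the handle; x along the rod to the hook, z up when the hook hangs down. 120 g, balance about x 25.
- hook_tip (a point): Lower end of the rod's hook leg (rounded, 4 mm radius); 155 mm ahead of and 32 mm below the rod's origin.
- rod_rest: Fixed rest: wooden base 190 x 64 x 10 mm with two upright aluminium Vs, 8 mm thick, at x -42 (under the handle's rear) and x 110 (under the shaft). Origin on the bench; +x is where the hook points. The resting rod's origin is at x 0, y 0, z 62, axes parallel to the rest's. V tops: z 65 (rear), z 72 (front), 31 mm apart.
- rest_tip (a point): Where the hook tip lies when the rod is home in its rest (moves with the rest; x 155, z 30 in its frame).
- rest_grip (a point): Where the rod's origin lies when the rod is home in its rest (x 0, z 62 in its frame). Beware: to the right of the rest a fixed lamp head hangs over the bench, a long box at world x 460 to 530, y -450 to -95, from z 200 to 290 mm, with its arm behind and to the right of it: pass above it.
- spirit_lamp: Bystander: small glass lamp, 66 mm wide, 69 mm high; origin at its foot.
- wax_block: Bystander: wax block 50 x 75 x 28 mm; origin under its centre.
- parts_tray: Bystander: white tray 100 x 160 x 22 mm; origin under its centre.
- dust_brush: Bystander: thin brush 167 mm long along y, 11 mm high; origin under its centre.

How it is judged:
On the way, in this order (a step that is already met when the one before it is completed fails the run):
1. the rod's hook is down between the ribs under the hood and pulls on the bolt (x of hook_tip in the frame of feeder above 0 m and z of hook_tip in the frame of feeder between 0.05 and 0.0655 m and contact force between hook_rod and feeder above 1 N), for 0.1 s.
2. the bar has dropped into the V-cradle (z of round_bar in the frame of feeder below 0.033 m and horizontal distance between round_bar and feeder below 0.162 m), for 0.2 s.
At the end, for the whole second after the job is handed in: The bar lies still in the feeder's V-cradle (centre at z 22 to 33 mm, within 10 mm, straight within 0.1 rad); the rod lies still and released in both Vs of its rest: origin within 20 mm of home, 5 mm in height, in line within 0.06 rad, hook hanging down, tip within 30 mm of home (all of step 2 and z of round_bar in the frame of feeder above 0.022 m and horizontal distance between round_bar and feeder above 0.142 m and angle between the y axis of round_bar and the y axis of feeder, either way round below 0.1 rad and linear speed of each of round_bar, hook_rod below 0.02 m/s and distance between hook_rod and rest_grip below 0.02 m and z of hook_rod in the frame of rest_grip between -0.005 and 0.005 m and distance between hook_tip and rest_tip below 0.03 m and angle between the x axis of hook_rod and the x axis of rod_rest, either way round below 0.06 rad); the robot touches nothing.
It fails at once if the bolt or feeder is forced with the rod (over 40 N) (contact force between hook_rod and feeder above 40 N).
It fails at once if the fingers touch the feeder (contact force between the fingers and feeder above 2 N).
It fails at once if a bystander is moved by more than 25 mm (distance of any of spirit_lamp, wax_block, parts_tray, dust_brush from where it was at the start of the episode above 0.025 m).
It also fails if it takes over 69 s, if anything falls off the work surface, if the arm or the gripper's body presses on something with over 40 N, if the wrist force passes 120 N, or if a joint passes its speed limit or range.

## Working session

There is one attempt and no reset: what is moved stays moved. The work goes in short steps, each a Python script; the robot and the scene stay as the last script left them, time stands still between calls to the robot, and variables do not carry over. Pictures are saved under pics/ and viewed, at most 10 in all, crops included, and the job is handed in when it is done.

```bash
mkdir -p pics
python3 - <<'E'
from rig import manip
import cv2,pickle,numpy as np
np.set_printoptions(precision=4,suppress=True)
d={}
for n in("scene","top"):
    c=manip.camera(n);d[n]=c
    cv2.imwrite(f"pics/{n}0.png",cv2.resize(c["image"][:,:,::-1],(784,588),interpolation=cv2.INTER_CUBIC))
    print(n,c["fx"],c["cx"],c["cy"],c["cam_to_world"])
pickle.dump(d,open("cams.pkl","wb"))
print(manip.get_ee_rot(),manip.get_time())
E
```

```text
scene 395.8467234186755 280.6690753976444 206.8452187352955 [[-0.7452 -0.4656  0.4774  0.157 ]
 [-0.6665  0.4999 -0.553   0.5822]
 [ 0.0188 -0.7303 -0.6829  0.739 ]
 [ 0.      0.      0.      1.    ]]
top 489.08695189721175 276.91683181412225 208.43356695812705 [[ 0.0162 -0.9941  0.107   0.4966]
 [-0.9997 -0.0183 -0.0186  0.0622]
 [ 0.0204 -0.1066 -0.9941  1.0732]
 [ 0.      0.      0.      1.    ]]
[-3.0764 -0.6297  0.0004] 0.1
```

View pics/scene0.png

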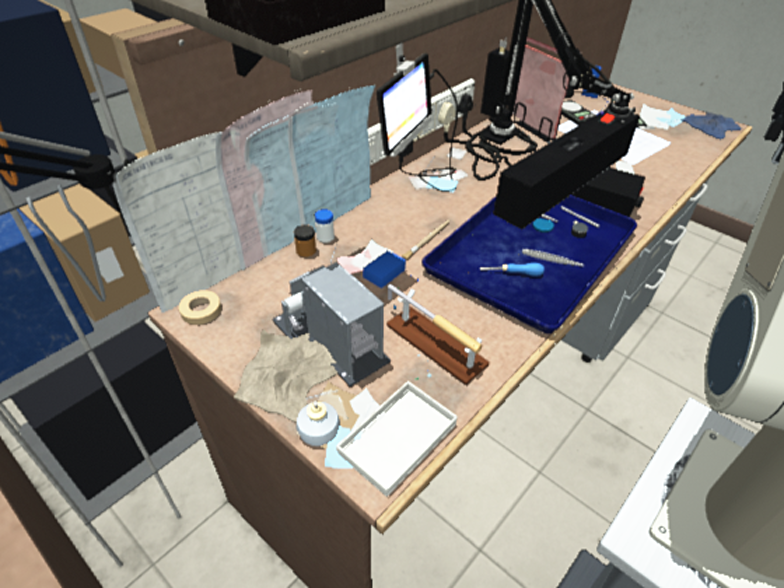

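View pics/top0.png

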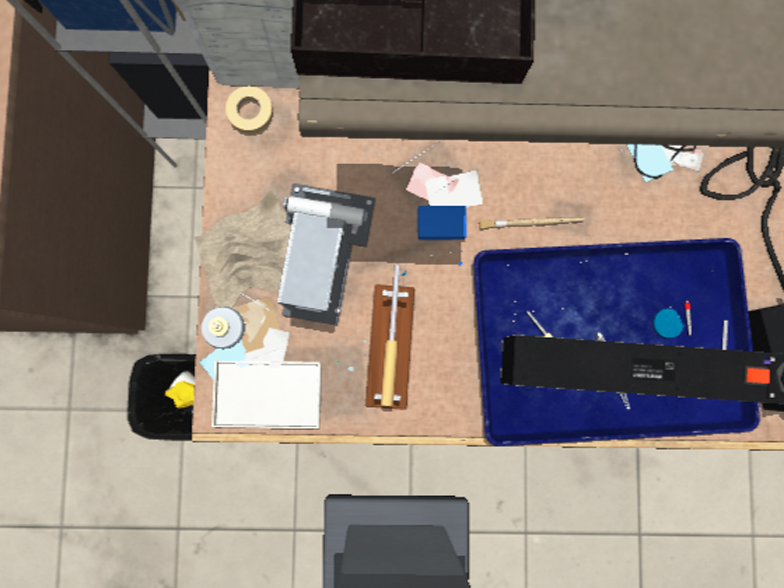

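The scene shows the feeder at about (335,320) with its mouth facing the robot. In the top view the hood roof is at about (312,262), and the rod lies on its rest from (395,265) to (388,405). I'll zoom in to get corners.

Run:
```python
import cv2,pickle,numpy as np
d=pickle.load(open("cams.pkl","rb"))
def crop(n,x0,y0,x1,y1,k):
    im=cv2.resize(d[n]["image"][y0:y1,x0:x1,::-1],None,fx=k,fy=k,interpolation=cv2.INTER_CUBIC)
    for x in range((x0//20+1)*20,x1,20): cv2.putText(im,str(x),((x-x0)*k,10),0,.35,(0,0,255),1);cv2.line(im,((x-x0)*k,12),((x-x0)*k,18),(0,0,255),1)
    for y in range((y0//20+1)*20,y1,20): cv2.putText(im,str(y),(0,(y-y0)*k),0,.35,(0,0,255),1)
    return im
cv2.imwrite("pics/c1.png",crop("top",185,125,305,300,3))
cv2.imwrite("pics/c1.png",cv2.resize(crop("top",180,125,310,245,5),None,fx=1,fy=1))
cv2.imwrite("pics/c2.png",crop("scene",190,180,350,285,5))
```

```text
(no output)
```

View pics/c1.png

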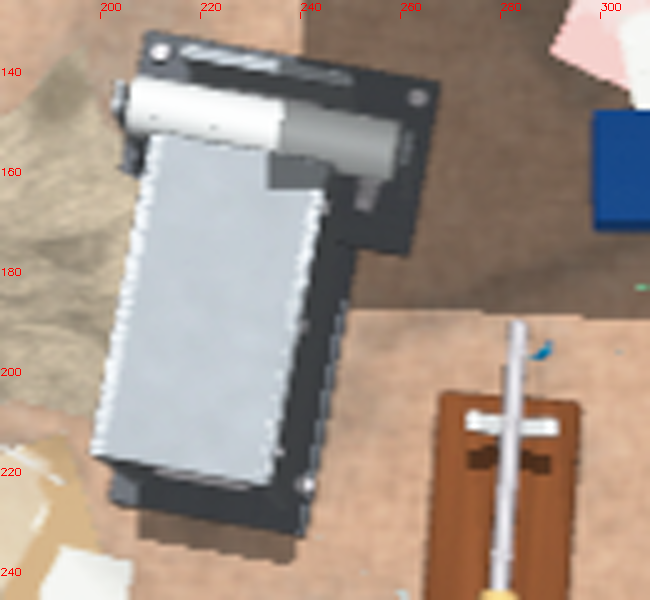

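View pics/c2.png

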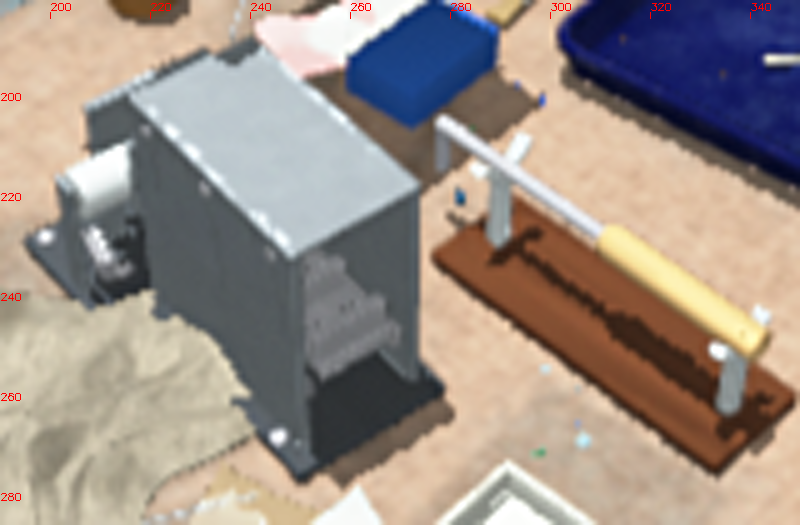

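The top crop shows the roof corners at about (199,216), (234,222), (211,152) and (244,163). The rod's hook end is at (283,190). The scene crop puts the front roof corners at (248,231) and (273,218), and the front base corners at (251,275) and (279,258). I'll check these against the known heights and sizes.

```bash
cat > geo.py <<'E'
import numpy as np,pickle
np.set_printoptions(precision=4,suppress=True)
def ray(c,u,v):
    M=c["cam_to_world"];d=M[:3,:3]@np.array([(u-c["cx"])/c["fx"],(v-c["cy"])/c["fy"],1]);return M[:3,3],d
def onz(c,u,v,z):
    o,d=ray(c,u,v);return o+d*(z-o[2])/d[2]
def tri(c1,p1,c2,p2):
    o1,d1=ray(c1,*p1);o2,d2=ray(c2,*p2)
    s=np.linalg.lstsq(np.c_[d1,-d2],o2-o1,rcond=None)[0]
    a,b=o1+s[0]*d1,o2+s[1]*d2
    return (a+b)/2,np.linalg.norm(a-b)
E
python3 - <<'E'
from geo import *
import cv2
d=pickle.load(open("cams.pkl","rb"));T,S=d["top"],d["scene"]
R={k:onz(T,*p,.139) for k,p in dict(fl=(199,216),fr=(234,222.3),rl=(211,152),rr=(244.3,163)).items()}
for k in R:print("roof top",k,R[k])
for k,p in dict(fl=(248.5,231.3),fr=(273.5,218),rl=(215,199)).items(): print("roof scene",k,onz(S,*p,.139))
print("tri fl",tri(T,(199,216),S,(248.5,231.3)),"fr",tri(T,(234,222.3),S,(273.5,218)))
for k,p in dict(fl=(251,275),fr=(279,258)).items(): print("base scene",k,onz(S,*p,.004))
for k,p in dict(fr=(241,232),rr=(268,142),rl=(209,132)).items(): print("base top",k,onz(T,*p,.004))
for n,c in d.items():
    im=c["image"];h=cv2.cvtColor(im,cv2.COLOR_RGB2HSV)
    m=cv2.inRange(h,(15,70,150),(35,255,255))
    m[:180]=0;m[300:]=0;m[:,:255]=0;m[:,360:]=0
    nn,l,st,ce=cv2.connectedComponentsWithStats(m);i=1+np.argmax(st[1:,4]);print(n,st[i],ce[i])
    v,u=np.nonzero(l==i);q=np.array([onz(c,a,b,.064) for a,b in zip(u,v)])[:,:2]
    mu=q.mean(0);ax=np.linalg.svd(q-mu)[2][0];ax*=np.sign(ax[0]);t=(q-mu)@ax
    print(" centre",mu,"yaw",np.arctan2(ax[1],ax[0]),"len",np.ptp(t),"mid",mu+ax*(t.max()+t.min())/2)
print("hook end", onz(T,282.8,189.7,.066), onz(T,279.3,240,.062))
print("hook end tri",tri(T,(282.8,190.5),S,(277.5,204.5)))
E
```

```text
roof top fl [0.5798 0.1935 0.139 ]
roof top fr [0.5689 0.1263 0.139 ]
roof top rl [0.7048 0.1744 0.139 ]
roof top rr [0.6845 0.1094 0.139 ]
roof scene fl [0.5758 0.1973 0.139 ]
roof scene fr [0.5643 0.1331 0.139 ]
roof scene rl [0.7022 0.1781 0.139 ]
tri fl (array([0.58  , 0.194 , 0.1335]), np.float64(0.0007893569165802806)) fr (array([0.5697, 0.127 , 0.131 ]), np.float64(0.00024803729821103003))
base scene fl [0.5681 0.2039 0.004 ]
base scene fr [0.5545 0.1231 0.004 ]
base top fr [0.5584 0.1198 0.004 ]
base top rr [0.7603 0.0645 0.004 ]
base top rl [0.7803 0.1964 0.004 ]
scene [309 224  37  28 302] [326.447  237.5927]
 centre [0.4824 0.0409] yaw -0.08995031180596628 len 0.10361069090319455 mid [0.483  0.0409]
top [272 243  12  47 414] [277.6787 265.93  ]
 centre [0.4868 0.0398] yaw -0.06485336702452647 len 0.09499739195925147 mid [0.4867 0.0398]
hook end [0.6444 0.0317 0.066 ] [0.5399 0.0373 0.062 ]
hook end tri (array([0.6434, 0.0314, 0.06  ]), np.float64(0.00032195009007327495))
```

Feeder: origin about (0.573, 0.161), yaw −0.152. The roof is 66 mm wide and the rear base 133 mm wide, which matches the given sizes. Rod origin is about (0.487, 0.040), yaw −0.055, with a 95 mm handle as specified. I'll go and grasp it.

```bash
cat >> geo.py <<'E'
from scipy.spatial.transform import Rotation as Ro
from rig import manip
F0=np.array([.573,.161]);FY=-.152
R0=np.array([.487,.040]);RY=-.055
def rot(yaw): return (Ro.from_euler("z",yaw+np.pi)*Ro.from_euler("x",np.pi)).as_rotvec()
def pose(tx,z,y=0):  # TCP for hook tip at feeder x=tx, rod axis height z
    c,s=np.cos(FY),np.sin(FY);x=tx-.155
    return [F0[0]+c*x-s*y,F0[1]+s*x+c*y,z+.003]
def F(): return np.array(manip.get_contact_force())
def log(s): print(s,"t",round(manip.get_time(),2),"p",np.array(manip.get_position()),"F",F())
def shot(name,n="top",box=None,k=1.4):
    im=manip.camera(n)["image"]
    if box: im=im[box[1]:box[3],box[0]:box[2]]
    import cv2
    cv2.imwrite(f"pics/{name}.png",cv2.resize(im[:,:,::-1],None,fx=k,fy=k,interpolation=cv2.INTER_CUBIC))
E
python3 - <<'E'
from geo import *
p=np.array(manip.get_position())
manip.servo_line([p[0],p[1],.46],rate=.3); log("up")
q=np.array(manip.get_joint_positions());q[0]=.08;q[5]=-1.43
manip.set_joints(q);log("swung")
manip.command_gripper(.05,60)
manip.move_to([*R0,.20],rot(RY));log("above");print(manip.get_joint_positions())
E
```

```text
up t 0.94 p [ 0.2451 -0.5736  0.458 ] F [ 0.4021 -0.3786  0.2206]
swung t 3.55 p [0.6208 0.0609 0.4581] F [ 0.1336 -0.2759  0.101 ]
above t 5.12 p [0.4888 0.0401 0.2011] F [ 0.0264 -0.2449  0.3502]
[ 0.0577  0.3007  1.9654  0.      0.8726 -1.4581]
```

Run:
```python
from geo import *
manip.servo_line([*R0,.065],rot(RY),rate=.1);log("down")
manip.command_gripper(0.0,80);manip.hold(.2);log("grip");print(manip.get_width(),manip.get_grip_force())
pickle.dump((np.array(manip.get_position()),np.array(manip.get_ee_rot())),open("home.pkl","wb"))
manip.servo_line([*R0,.20],rate=.12);log("lift");print(manip.get_width())
manip.move_to([*pose(-.035,.19)],rot(FY));manip.hold(.3);log("pre")
shot("pre_s","scene",(190,150,390,300),4);shot("pre_t","top",(170,120,330,270),4)
c={n:manip.camera(n) for n in("top","scene")};pickle.dump(c,open("pre.pkl","wb"))
```

```text
down t 6.62 p [0.4874 0.04   0.0655] F [-0.342   0.154  -0.4534]
grip t 7.22 p [0.4873 0.04   0.0655] F [-1.0047  0.5405  5.7243]
0.015701423308981145 77.8690767288208
lift t 8.5 p [0.4864 0.04   0.1993] F [ 0.1137  0.0107 -1.2576]
0.015699577444379866
pre t 9.55 p [0.3859 0.1891 0.193 ] F [-1.0663  0.6079 -1.1433]
```

View pics/pre_s.png

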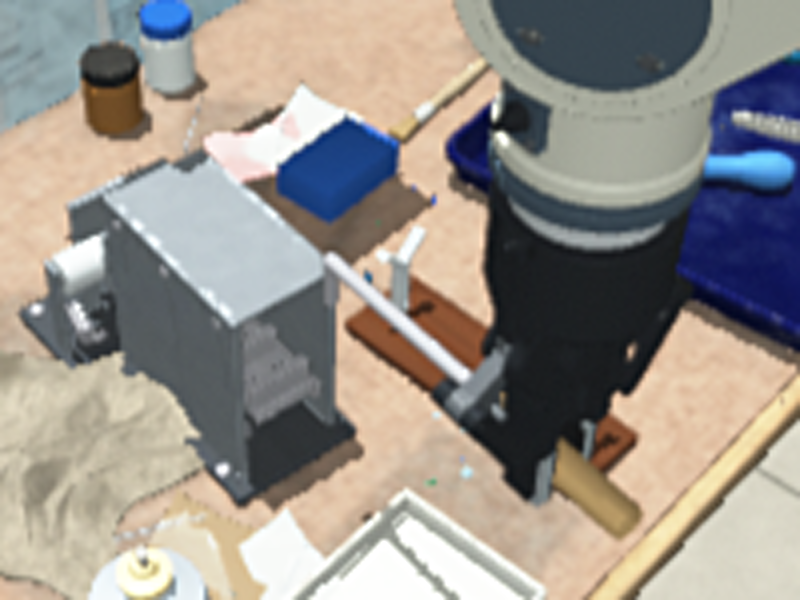

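View pics/pre_t.png

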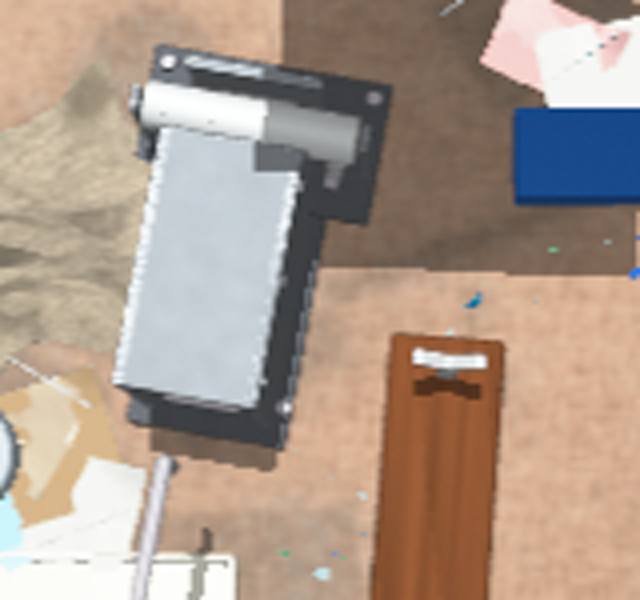

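The scene crop shows the rod held level with the hook down and its bend at about (330,258). The top crop shows the shaft end at about (167,457), in front of the mouth. I'll check its position against the prediction.

Run:
```python
from geo import *
c=pickle.load(open("pre.pkl","rb"));T,S=c["top"],c["scene"]
a=onz(T,211.8,233.8,.192);b=onz(T,205.5,268,.192)
print("end",a,"yaw",np.arctan2(*(a-b)[1::-1]),tri(T,(211.8,234.5),S,(272.3,214.5)))
print("pred end",pose(-.031+.155,.19))
print("leg bottom scene->", [onz(S,272.8,225.5,z) for z in(.15,.158,.166)])
log("");print(Ro.from_rotvec(manip.get_ee_rot()).as_euler("xyz"))
```

```text
end [0.5434 0.162  0.192 ] yaw -0.15172264721242573 (array([0.542 , 0.1623, 0.1853]), np.float64(0.001304916463961302))
pred end [np.float64(0.5423574230458056), np.float64(0.1656938766074833), 0.193]
leg bottom scene-> [array([0.543 , 0.1586, 0.15  ]), array([0.5377, 0.1643, 0.158 ]), array([0.5325, 0.1701, 0.166 ])]
 t 9.75 p [0.3854 0.1895 0.193 ] F [-0.1177 -0.0922 -0.016 ]
[-3.1416 -0.      2.989 ]
```

Measured rod end is within 1 mm in x and about 3 mm in y, so I'll shift y by +2 mm. Next I insert the hook and probe.

```bash
cat >> geo.py <<'E'
DY=.002
def go(tx,z,rate): manip.servo_line(pose(tx,z,DY),rate=rate)
E
python3 - <<'E'
from geo import *
manip.servo_line(pose(-.035,.116,DY),rot(FY),rate=.15)
go(.03,.116,.1);log("in")
go(.07,.116,.08);manip.hold(.3);log("x70")
found=None
for tx in (.07,.08,.06):
    go(tx,.107,.06);manip.hold(.3);b=F();z=.107;hit=False
    while z>.0905:
        z-=.0015;go(tx,z,.03);f=F()-b
        if np.linalg.norm(f)>2.5: hit=True;break
    print(tx,"z",z,"hit",hit,f,manip.get_position()[2])
    if not hit: found=tx;break
    if z<.098: print("deep hit");found=tx;break
log(f"found {found}")
E
```

```text
in t 11.19 p [0.4491 0.1817 0.1188] F [ 0.0606 -0.0723 -1.6684]
x70 t 12.14 p [0.489  0.1759 0.119 ] F [-0.7644  1.211  -0.7343]
0.07 z 0.09499999999999999 hit True [-0.3237  0.1924  3.1204] 0.0979987471008042
deep hit
found 0.07 t 14.74 p [0.4893 0.1759 0.098 ] F [-0.5443  0.2088  1.7762]
```

Run:
```python
from geo import *
def avg(n=12):
    a=[]
    for _ in range(n): manip.hold(.03);a.append(F())
    return np.mean(a,0),np.std(a,0)
print("here",avg())
go(.07,.107,.06);manip.hold(.3);print("up",avg(),manip.get_torque())
for z in (.1,.097,.095,.0935):
    go(.07,z,.04);manip.hold(.2);print(z,avg(6)[0],np.array(manip.get_torque()),manip.get_position()[2])
```

```text
here (array([-0.6163,  0.2841,  1.79  ]), array([0.4852, 0.5446, 0.5007]))
up (array([-0.047 , -0.4362, -1.3061]), array([0.5328, 0.5062, 0.5493])) [ 0.0215  0.0542 -0.0312]
0.1 [ 0.6089 -0.124  -0.6386] [-0.0535 -0.1397 -0.0814] 0.1030841766793187
0.097 [1.0779 0.7472 0.5556] [ 0.0048 -0.4883  0.0241] 0.10008773489291017
0.095 [-0.194   0.001   1.9626] [ 0.0289 -0.4034  0.0363] 0.09799338097953524
0.0935 [-1.767   0.29    2.6859] [ 0.039  -0.2662  0.0706] 0.09648536330423171
```

Contact starts with the tip at about z 67–68, so this is a rib top and the grip has some give. I'll try neighbouring x positions.

```bash
cat >> geo.py <<'E'
def avg(n=8):
    a=[]
    for _ in range(n): manip.hold(.02);a.append(F())
    return np.mean(a,0)
E
python3 - <<'E'
from geo import *
for tx in (.06,.08):
    go(tx,.107,.06);manip.hold(.25);b=avg()
    for z in (.099,.0965,.094,.092):
        go(tx,z,.04);manip.hold(.1);f=avg(6)-b;print(tx,z,f,manip.get_torque()[1])
        if f[2]>1.5: break
    else: break
log(tx)
E
```

```text
0.06 0.099 [-0.4437 -0.099  -0.3274] 0.013075091445455659
0.06 0.0965 [-0.354  -0.0874 -0.5986] 0.042314653104307175
0.06 0.094 [-0.2808 -0.1238 -0.1731] 0.06755552464824036
0.06 0.092 [-0.5161 -0.1812 -0.1773] 0.04590223210756732
0.06 t 21.58 p [0.4794 0.1774 0.095 ] F [ 0.2499 -0.6782 -0.4758]
```

At x 60 the tip is free down to z 60, so it is in a gap. Now I pull gently, watching the force and the bar.

```bash
cat > pull.py <<'E'
from geo import *
import sys
def bar(): return manip.camera("top")["image"][135:165,190:268].astype(int)
ax=np.array([np.cos(FY),np.sin(FY),0])
go(.06,.0905,.03);manip.hold(.2);b=avg();ref=bar();tx=.06;seen=0
print("base",b)
while tx>-.03:
    tx-=.002;go(tx,.0905,.03);f=avg(4)-b;d=np.abs(bar()-ref).mean()
    print(round(tx*1e3),"fx %.1f fz %.1f diff %.1f"%(f@ax,f[2],d))
    if np.linalg.norm(f)>14: print("STOP force");break
    if d>8:
        seen+=1
        if seen>2: print("bar moved");break
log("end");shot("pulled","top",(170,120,330,270),4)
E
python3 pull.py
```

```text
base [-0.0275 -0.0345 -1.1424]
58 fx -0.3 fz -0.3 diff 0.3
56 fx 0.3 fz -0.2 diff 0.3
54 fx 0.5 fz -0.0 diff 0.3
52 fx -0.0 fz -0.2 diff 0.3
50 fx 0.2 fz -0.3 diff 0.3
48 fx 1.0 fz -0.5 diff 0.6
46 fx 2.3 fz -0.6 diff 3.4
44 fx 2.6 fz -0.3 diff 6.1
42 fx 2.0 fz -0.2 diff 6.0
40 fx 1.3 fz -0.1 diff 6.2
38 fx 1.9 fz -0.1 diff 6.3
36 fx 1.9 fz -0.3 diff 6.2
34 fx 2.1 fz 0.1 diff 6.4
32 fx 2.1 fz -0.5 diff 6.5
30 fx 2.0 fz -0.0 diff 6.6
28 fx 2.1 fz -0.6 diff 6.7
26 fx 2.2 fz -0.3 diff 6.8
24 fx 2.0 fz -0.8 diff 6.8
22 fx 1.9 fz -0.5 diff 6.9
20 fx 2.3 fz -0.8 diff 7.1
18 fx 1.6 fz -0.2 diff 7.0
16 fx 2.0 fz -0.5 diff 7.0
14 fx 2.0 fz 0.0 diff 7.1
12 fx 1.6 fz -0.4 diff 6.7
10 fx 0.9 fz -0.1 diff 6.0
8 fx 1.1 fz -0.1 diff 5.0
6 fx 1.2 fz -0.0 diff 4.1
4 fx 1.6 fz -0.4 diff 18.9
2 fx 1.6 fz -0.6 diff 19.0
0 fx 2.4 fz -0.5 diff 19.0
bar moved
end t 33.22 p [0.4199 0.1864 0.0935] F [ 2.4046  0.9337 -1.4921]
```

View pics/pulled.png

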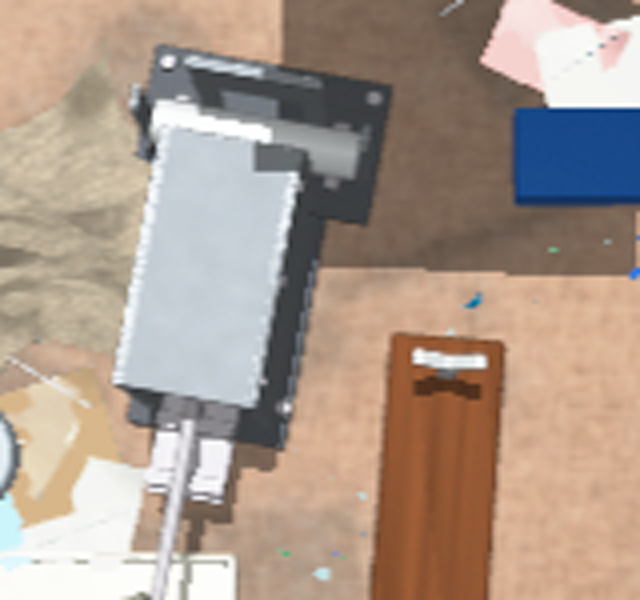

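The bar has dropped: it now sits lower in the pocket, around (255,135). The bolt is out of the mouth at (190,460). I'll retreat and go back above the rest.

Run:
```python
from geo import *
hp,hr=pickle.load(open("home.pkl","rb"))
go(.005,.0905,.04);go(.005,.118,.08);log("free")
go(-.06,.118,.12);go(-.06,.2,.15);log("out")
manip.move_to([*hp[:2],.2],rot(RY));manip.hold(.2);log("above")
manip.servo_line([*hp[:2],.125],rate=.12);manip.hold(.2);log("")
c={n:manip.camera(n) for n in("top","scene")};pickle.dump(c,open("ret.pkl","wb"))
shot("ret","scene",(240,170,400,290),5)
```

```text
free t 34.03 p [0.4251 0.1857 0.1213] F [-0.3243  0.0331 -1.0805]
out t 35.42 p [0.3607 0.1953 0.2026] F [-0.0305 -0.5746 -1.951 ]
above t 36.44 p [0.4865 0.0412 0.1999] F [-0.2235  0.3373 -1.0582]
 t 37.42 p [0.4878 0.0401 0.1258] F [ 0.2644  0.3046 -0.9632]
```

View pics/ret.png

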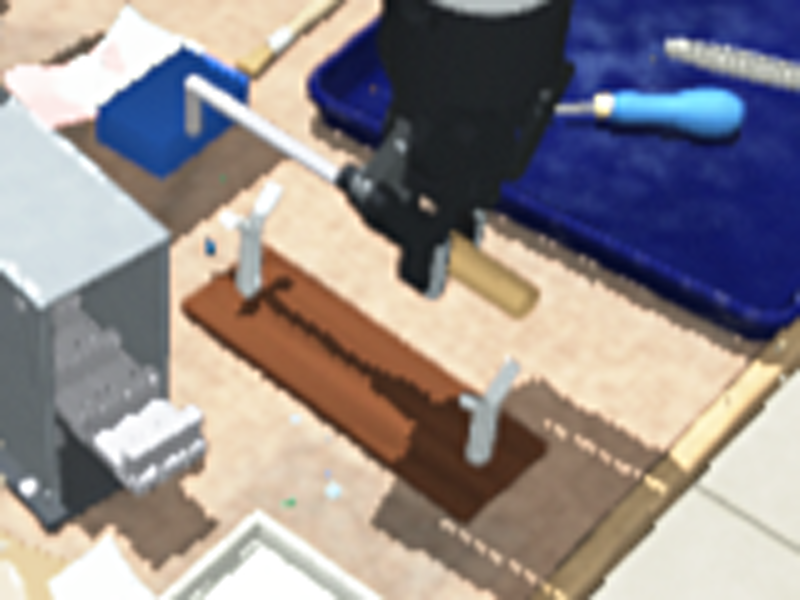

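The rod hangs level over the rest with the hook straight down: leg at (193,105), front V at (250,210). I'll lower it with a force guard and release.

Run:
```python
from geo import *
hp,hr=pickle.load(open("home.pkl","rb"))
b=avg()
for z in list(np.arange(.115,.072,-.01))+[.071,.069,.0675,.0665,.066,hp[2]]:
    manip.servo_line([*hp[:2],z],rot(RY),rate=.08);f=avg(3)-b
    if np.linalg.norm(f)>2: print(round(z,4),f)
    if np.linalg.norm(f)>8: break
manip.hold(.2);log("low")
manip.command_gripper(.022,20);manip.hold(.2);manip.command_gripper(.05);log("open")
manip.servo_line([*hp[:2],.2],rate=.1);manip.servo_line([*hp[:2],.35],rate=.25);manip.hold(.3);log("up")
c={n:manip.camera(n) for n in("top","scene")};pickle.dump(c,open("end.pkl","wb"))
import cv2
s=c["scene"]["image"][180:280,190:350,::-1];cv2.imwrite("pics/end.png",cv2.resize(s,None,fx=5,fy=5,interpolation=cv2.INTER_CUBIC))
print(manip.get_contact_force())
```

```text
0.0655 [-0.3583 -0.144   2.9293]
low t 41.33 p [0.4874 0.04   0.0656] F [-0.3828  0.0175  2.5627]
open t 42.14 p [0.4873 0.04   0.0655] F [-0.8028 -0.3156  0.603 ]
up t 44.68 p [0.4868 0.04   0.3488] F [-0.1495 -0.1891  0.8988]
[ 0.878  -0.4992 -0.3762]
```

View pics/end.png

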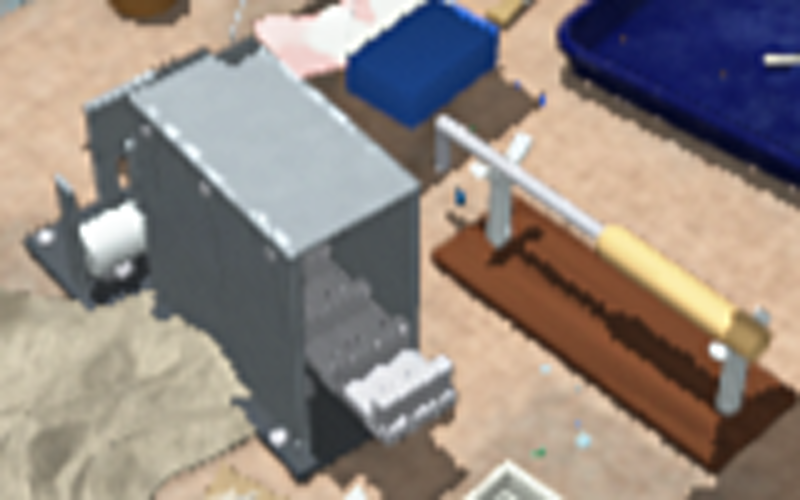

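The rod is back in both Vs with the hook end at (440,122), the same pixels as at the start. The bar is down in the cradle at (112,240). I'll hand the job in.

```bash
python3 -c "
from rig import manip
print(manip.sign_off())"
```

```text
the job is handed in; nothing more can be done
None
```

The bolt is drawn, the bar has dropped into the V-cradle, and the rod is back in both Vs of its rest with the hook hanging down; I handed the job in at about 45 s, but sign-off returned no verdict.

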